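# Rake ceramic chips into an even layer in a drying tray

## Task

Take the small rake from its stand and spread the seven ceramic chips heaped at one end of the drying tray into an even single layer: every third of the tray's length must end with at least two chips, all flat on the tray's plate and none on another. Rake from the heaped end through the middle to the empty end with the teeth pressed lightly on the plate in each third: the plate is bent out of level, so feel for it and bear down with only a few newtons, never over 10. Do not touch the chips with the fingers, leave the other things alone, and stand the rake back upright in its stand.

Things in the scene. Friction and masses are not known exactly. Their poses are not given: they have to be found in the camera images.
- tray: Level steel drying tray, fixed to the bench. Origin: centre of its underside, on the bench. Inside 300 mm long (its x), 170 mm wide (its y); walls 4 mm thick, rim 59 mm above the bench. A flat metal plate fills the inside as false bottom; the chips lie on it, heaped at the +x end. The thirds of its length: x above +50 mm (heaped), -50 to +50 mm, below -50 mm (empty).
- plate_line (a point): Point on top of the tray's plate, 24 mm above the bench, on the tray's centre line at tray x = +50 mm; axes as the tray's. From here to the +x end the plate is level. At this line it bends: the rest is a flat leaf that evenly climbs or drops towards the -x end (200 mm off) by an unmeasured amount, up to 16 mm at that end; level across the tray. It is rigid and does not give.
- rake: Hand rake, 112 mm tall, 0.18 kg, upright in its stand. Origin: centre of the underside of its teeth when sprung out; z up the handle. Four steel teeth, 28 mm long, 14 mm thick (its x), in a row 48 mm wide (its y), gaps 4 mm; crossbar to 36 mm. Pressed, the head slides up into the handle on a spring, 2.5 N per mm, 12 mm travel; the origin goes with the handle.
- rake_grip (a point): Where to hold the rake: centre of its wooden grip, 88 mm above its origin. The grip is 22 x 22 mm square with faces along the rake's x and y, from 65 to 112 mm above the origin; under it is a square finger guard, 44 x 44 mm, from 60 to 65 mm.
- stand: Fixed grey plastic stand of the rake: open-topped well, outside 36 (its x) x 70 (its y) x 34 mm, walls 5 mm, inner floor 5 mm above the bench, inside 26 x 60 mm, on a foot 75 x 100 x 4 mm. Origin: centre of its underside, on the bench. The rake stands in it with its row of teeth along the stand's y, either way round.
- chip0: Flat broken ceramic piece, about 25 mm across and 14 mm thick, 20 to 30 g. Origin: centre of its underside; z up.
- chip1: Flat broken ceramic piece, about 25 mm across and 14 mm thick, 20 to 30 g. Origin: centre of its underside; z up.
- chip2: Flat broken ceramic piece, about 25 mm across and 14 mm thick, 20 to 30 g. Origin: centre of its underside; z up.
- chip3: Flat broken ceramic piece, about 25 mm across and 14 mm thick, 20 to 30 g. Origin: centre of its underside; z up.
- chip4: Flat broken ceramic piece, about 25 mm across and 14 mm thick, 20 to 30 g. Origin: centre of its underside; z up.
- chip5: Flat broken ceramic piece, about 25 mm across and 14 mm thick, 20 to 30 g. Origin: centre of its underside; z up.
- chip6: Flat broken ceramic piece, about 25 mm across and 14 mm thick, 20 to 30 g. Origin: centre of its underside; z up. It starts on top of two others.
- sample_box: Bystander: flat plastic sample box 72 x 92 x 32 mm; origin at the centre of its underside.
- dish: Bystander: shallow glass dish, 70 mm wide, 16 mm high; origin at the centre of its underside.
- mount: Bystander: copper-coloured specimen mount, 32 mm wide, 22 mm high; origin at the centre of its underside.
- jar: Bystander: closed jar, 56 mm wide, 75 mm high; origin at the centre of its underside.
- beaker: Bystander: glass beaker, 68 mm wide, 90 mm high; origin at the centre of its underside.
- spatula: Bystander: spatula lying flat, 170 mm long; origin within it.
Things that resemble listed ones, but are neither listed nor needed, are in the scene too. What is shaped like the chip4 but black or red is not meant. Leave any purple look-alike of the stand alone.

How it is judged:
By the outcome, as a careful person would: the job done as asked, in the order asked, and still so for the second after the job is handed in, with the robot touching nothing.
It also fails if it takes over 72 s, if anything falls off the work surface, if the arm or the gripper's body presses on something with over 40 N, if the wrist force passes 120 N, or if a joint passes its speed limit or range.

## Robot

A 6-joint arm with a two-finger parallel gripper is mounted at the origin on the work surface. World frame = base frame: x ahead of the robot, y to its left, z up, the work surface at z = 0. Lengths are in m, angles in degrees, forces in N, time in s.
With the tool pointing down it reaches from about 0.25 to 0.725 m from the base axis. Payload 9.7 kg.
Tool frame: the origin (TCP) lies midway between the tips of the shut fingers; the grasp point (between the pads) lies 19 mm behind it (bot.grasp_offset is the distance from the TCP to the grasp point, in m); z points along the fingers, x is the direction in which the jaws open and shut, and the axes are right-handed (so a half turn about z gives the same grasp; the last joint's range is limited). The gripper opens to 85 mm and grips with 20 to 120 N. Pads are 22 mm wide; open, the fingers measure 114 mm over their backs; the gripper's body (76 mm by 85 mm) begins 54 mm behind the grasp point. The pads swing forward as they close: fully open they stand 13 mm farther back than shut.
Start: joints at [66.349, 4.979, 10.078, 95.1, 0, 90], TCP at [0.221, 0.504, 0.231] pointing down, gripper open.
Joint ranges: [-179.16, 179.16], [-48.56, 103.87], [-65.8, 70.77], [-126.05, 130.52], [-82.76, 87.17], [-180, 180]. Speed limits (degrees/s): [127.2, 127.2, 147.25, 180, 180, 180].

## Interface

Orientations are given as [roll, pitch, yaw] about the fixed x, y, z axes, in that order (R = Rz(yaw) Ry(pitch) Rx(roll)).
In Python, from workcell import bot gives the robot as it stands.
- The arm moves only by the tool send_rows, never from a script. Its argument "targets" is a list of rows, each a list of 5 numbers: the closure, from 0 (fully open) to 1 (shut), then the shift along the world's x, y, z in mm, then the turn about the world's z in degrees. A call has 1 to 10 rows; each row is the pose to reach, as a shift and turn from the pose commanded when the call began; what a row does not reach only later rows make up. A row lasts 1/8 s, in which the tool goes at most 62.5 mm and 10.7 degrees, less where a joint would pass 70% of its speed; a pose out of reach is approached as far as the arm can. A call with a gripper value outside its range is refused whole. The fingers move at their own pace and stop on an object; "squeeze" is the grip in N (left out, the last holds). Time passes only in rows, so rows that repeat a pose let the fingers close. It gives the time, the measured TCP pose, the force and the opening at its end, in the units of the state.
- bot.get_obs(): the state, without advancing time (a new reading comes with each control period).
- bot.camera(name): name is "scene" or "top" or "wrist"; returns a dict with "pixels" (384x512x3 uint8, red, green, blue), "intrinsics" (3x3 intrinsics, pixels), "view" (4x4, takes a point from world to camera coordinates); the wrist camera has in their place "mount" (4x4, takes a point from camera to tool coordinates, whose origin is the TCP and whose axes are the tool frame's). Camera axes: x right, y down, z forward; pixel columns grow to the right and rows downward; lengths in m; the calibration is good to about 2 mm. A picture is of the moment at which its call begins: read the wrist's pose just before it. There is no depth.
- bot.job_done(): hands the job in, once; it reports no verdict.
The state is a dict: "time": time; "q": joint angles; "qd": joint speeds; "joint_efforts": joint torques, N m; "ee_pos": TCP position; "tcp_rot": TCP orientation; "wrist_force": force on the tool from outside, world axes, zero at the start; "torque": the same for the moment, N m; "opening": finger opening in m.
Only numpy, scipy, OpenCV 4.12 (cv2) and the standard library are available. Lean on these libraries where they do the work, as an engineer would, in place of code of your own. Each camera call takes 0.05 s, during which the arm holds its last target.

## Working session

There is one attempt and no reset: what is moved stays moved. The work goes in short steps, Python scripts to look and compute and a tool call to move; the robot and the scene stay as the last step left them, time stands still between calls to the robot, and variables do not carry over. Pictures are saved under pics/ and viewed, and the job is handed in when it is done.

Besides the shell and the picture viewer there is one more tool, called by a JSON object that holds its "fn" and its "kwargs". send_rows: Moves the arm, as the interface text tells. Its arguments: {"type":"object","properties":{"targets":{"type":"array","items":{"type":"array","items":{"type":"number"}}},"squeeze":{"type":"number"}},"required":["targets"]}

```bash
ls; mkdir -p pics
python3 - <<'E'
from workcell import bot
import cv2
print(bot.get_obs())
for n in ("scene","top","wrist"):
    c=bot.camera(n); cv2.imwrite(f"pics/{n}0.png",cv2.cvtColor(c["pixels"],cv2.COLOR_RGB2BGR))
    print(n,c["intrinsics"].tolist() if hasattr(c["intrinsics"],'tolist') else c["intrinsics"], c.get("view",c.get("mount")))
E
```

```text
pics
{'time': 0.0, 'q': array([ 6.63465901e+01,  5.01059829e+00,  1.00358390e+01,  9.50996365e+01,
       -9.73514098e-04,  8.99992718e+01]), 'qd': array([-0.00043705,  0.06927443,  0.07609006, -0.04944171, -0.0704368 ,
       -0.01959929]), 'joint_efforts': array([ 5.30113412e-04, -5.20384347e+01,  4.64808261e+01,  1.61748257e-02,
        4.29493309e-05,  1.40380183e-05]), 'ee_pos': array([0.22057697, 0.50358854, 0.23060029]), 'tcp_rot': array([1.79999027e+02, 7.43957989e-02, 6.63473183e+01]), 'wrist_force': array([-0.76014906, -0.76276662,  0.49513155]), 'torque': array([-0.02360051, -0.06099213, -0.01037178]), 'opening': 0.08568800582425627}
scene [[361.24772458594833, 0.0, 255.3308522926677], [0.0, 361.24772458594833, 190.2485467442252], [0.0, 0.0, 1.0]] [[-0.84083111  0.54129582  0.00136661  0.50671039]
 [ 0.4010777   0.62471239 -0.66997844 -0.21047189]
 [-0.36351027 -0.5627906  -0.7423793   1.25505091]
 [ 0.          0.          0.          1.        ]]
top [[409.9241696108864, 0.0, 251.32547335783462], [0.0, 409.9241696108864, 191.79700063217072], [0.0, 0.0, 1.0]] [[ 0.01245707 -0.99979289  0.0160934   0.04332477]
 [-0.98992793 -0.01460086 -0.14081728  0.60702778]
 [ 0.14102309 -0.01417714 -0.98990479  1.18525043]
 [ 0.          0.          0.          1.        ]]
wrist [[327.4727738897914, 0.0, 261.32657683863545], [0.0, 327.4727738897914, 189.59874143395146], [0.0, 0.0, 1.0]] [[ 9.99999436e-01 -1.83573855e-04 -1.04597329e-03 -1.06340751e-03]
 [ 5.16768142e-04  9.44581913e-01  3.28275405e-01 -8.53349415e-02]
 [ 9.27744674e-04 -3.28275761e-01  9.44581476e-01 -1.42444397e-01]
 [ 0.00000000e+00  0.00000000e+00  0.00000000e+00  1.00000000e+00]]
```

View pics/scene0.png

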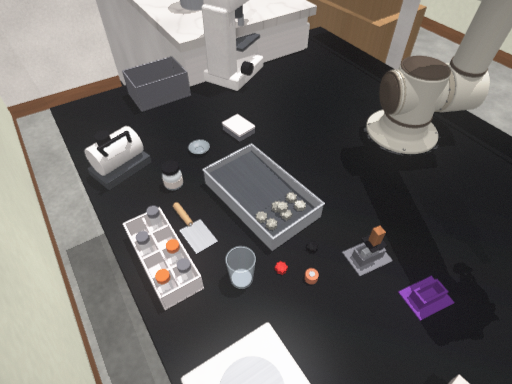

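View pics/top0.png

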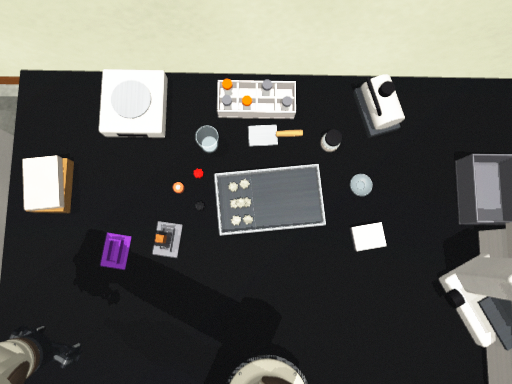

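View pics/wrist0.png

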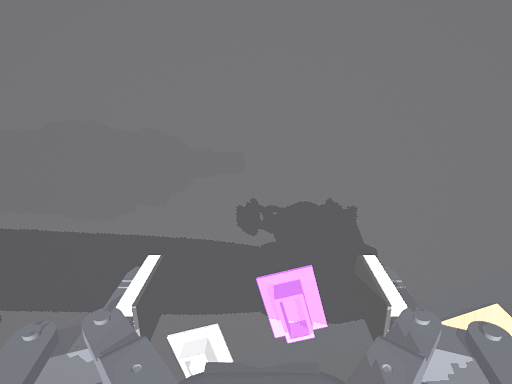

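The grey stand holding the orange-gripped rake is at top (167,240); the purple look-alike is at top (116,251). The tray spans top (215–325, 165–235), with the chips at its left (+y) end. The wrist view shows the purple one at (293,303) and the grey one partly, at (200,350). Next I'll enlarge and measure.

```bash
cat > h.py <<'E'
import numpy as np, cv2
from workcell import bot
from scipy.spatial.transform import Rotation as Ro
def cam(n):
    o=bot.get_obs(); c=bot.camera(n); K=np.array(c["intrinsics"])
    if n=="wrist":
        T=np.eye(4);T[:3,:3]=Ro.from_euler('xyz',o["tcp_rot"],degrees=True).as_matrix();T[:3,3]=o["ee_pos"]
        V=np.linalg.inv(T@np.array(c["mount"]))
    else: V=np.array(c["view"])
    return c["pixels"],K,V
def ray(K,V,p):
    d=V[:3,:3].T@np.linalg.solve(K,np.array([p[0],p[1],1.])); o=-V[:3,:3].T@V[:3,3]; return o,d
def onz(K,V,p,z):
    o,d=ray(K,V,p); return o+d*(z-o[2])/d[2]
def proj(K,V,P):
    q=K@(V[:3,:3]@np.asarray(P)+V[:3,3]); return q[:2]/q[2]
def tri(v):  # list of (K,V,p)
    A=np.zeros((3,3));b=np.zeros(3)
    for K,V,p in v:
        o,d=ray(K,V,p); d/=np.linalg.norm(d);M=np.eye(3)-np.outer(d,d);A+=M;b+=M@o
    return np.linalg.solve(A,b)
def crop(im,x0,y0,x1,y1,s,f):
    cv2.imwrite(f,cv2.cvtColor(cv2.resize(im[y0:y1,x0:x1],None,fx=s,fy=s,interpolation=cv2.INTER_CUBIC),cv2.COLOR_RGB2BGR))
E
python3 - <<'E'
from h import *
im,K,V=cam("top"); np.save("top0.npy",im)
crop(im,140,150,335,265,4,"pics/t1.png")
im2,K2,V2=cam("scene"); crop(im2,330,210,470,320,5,"pics/s1.png")
crop(im2,190,135,335,250,5,"pics/s2.png")
E
```

```text
(no output)
```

View pics/t1.png

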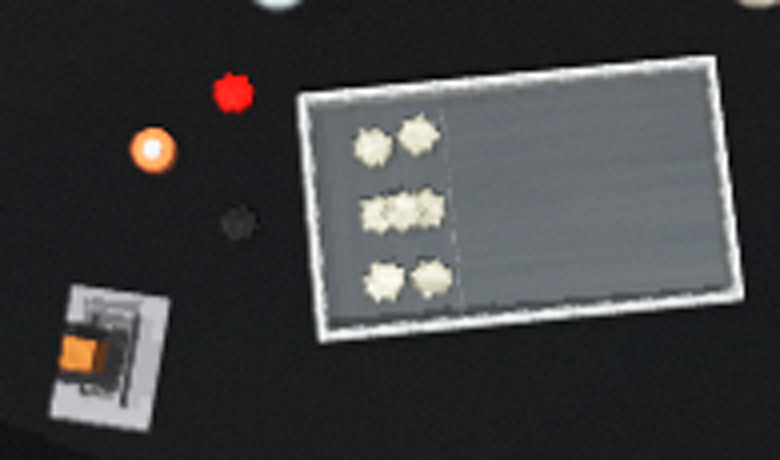

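View pics/s1.png

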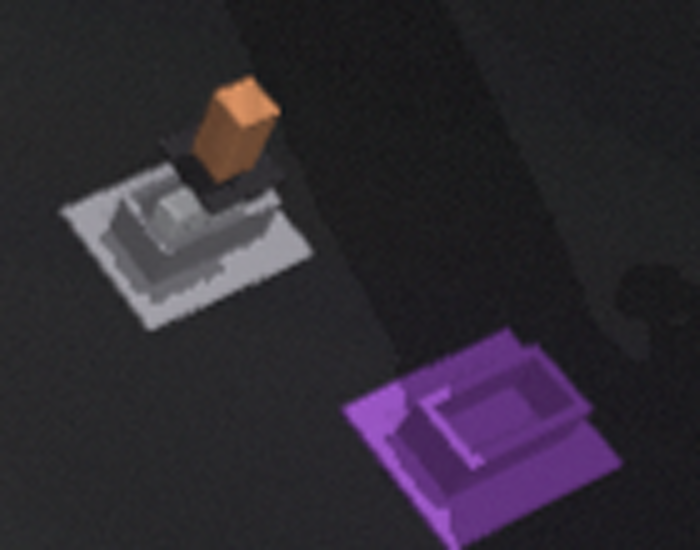

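View pics/s2.png

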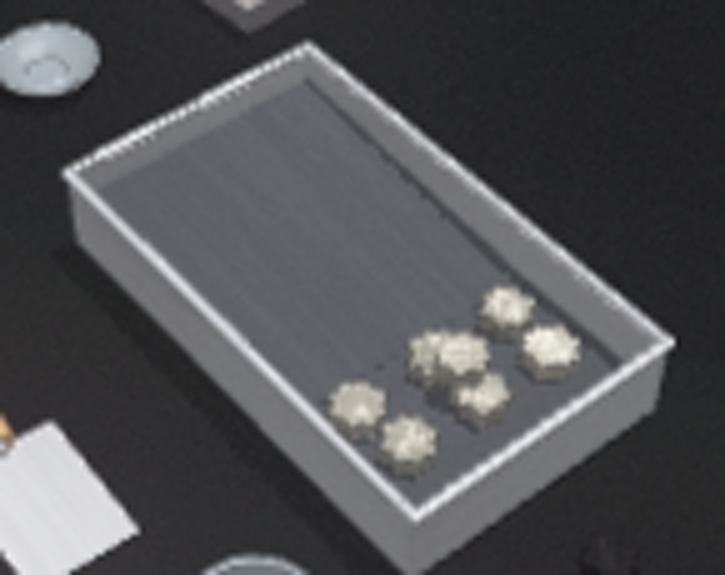

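Tray corners in the t1 crop are (300,96), (714,58), (742,299) and (321,340). There are three chip rows at crop columns ~373–432, with the stacked row in the middle at (375/403/430,212). The black (238,222) and red (232,93) look-alikes are outside the tray, on the bench. The rake's orange grip top is at (80,353), in the grey stand with foot corners (70,285), (170,297), (151,432), (49,417). That's the right stand: it's grey and holds the rake, while the purple one is empty.

```bash
cat > m1.py <<'E'
from h import *
im,K,V=cam("top")
C=lambda a:(a[0]/4+140-.375,a[1]/4+150-.375)
print("tray")
P=[onz(K,V,C(p),.059) for p in [(300,96),(714,58),(742,299),(321,340)]]
for p in P: print(p.round(4))
print([np.linalg.norm(P[i]-P[(i+1)%4]).round(4) for i in range(4)], np.mean(P,0).round(4))
d=(P[0]+P[3]-P[1]-P[2])[:2]; print("tray +x yaw",np.degrees(np.arctan2(d[1],d[0])))
F=[onz(K,V,C(p),.004) for p in [(70,285),(170,297),(151,432),(49,417)]]
print("foot",np.round(F,4).tolist(),[np.linalg.norm(F[i]-F[(i+1)%4]).round(4) for i in range(4)],np.mean(F,0).round(4))
d=(F[0]+F[1]-F[2]-F[3])[:2]; print("stand long yaw",np.degrees(np.arctan2(d[1],d[0])))
# orange grip
im2,K2,V2=cam("scene")
def om(im,x0,y0,x1,y1,n):
    h=cv2.cvtColor(im,cv2.COLOR_RGB2HSV); m=cv2.inRange(h,(5,120,60),(20,255,255)); z=np.zeros_like(m); z[y0:y1,x0:x1]=m[y0:y1,x0:x1]
    ys,xs=np.nonzero(z); print(n,len(xs),xs.min(),xs.max(),ys.min(),ys.max()); return z
z=om(im,145,220,190,262,"top"); 
bright=(z>0)&(im[...,0]>200); ys,xs=np.nonzero(bright); print("topface",len(xs),xs.mean(),ys.mean())
pt=(xs.mean(),ys.mean()); print("grip top at .117",onz(K,V,pt,.117))
z2=om(im2,360,220,400,250,"scene")
hh=cv2.cvtColor(im2,cv2.COLOR_RGB2HSV)
print(im2[222:248:2,366:390:2,0])
q=[(245,75),(281,108),(262,124),(217,93)]  # crop top face s1
q=np.mean(q,0)/5+np.array([330,210])-.4
print("scene topface",q,onz(K2,V2,q,.117),"tri",tri([(K,V,pt),(K2,V2,q)]))
E
python3 m1.py
```

```text
tray
[0.6569 0.1615 0.059 ]
[ 0.6906 -0.147   0.059 ]
[ 0.5108 -0.1657  0.059 ]
[0.4769 0.1417 0.059 ]
[np.float64(0.3103), np.float64(0.1808), np.float64(0.3092), np.float64(0.1811)] [ 0.5838 -0.0024  0.059 ]
tray +x yaw 96.26239540779127
foot [[0.5181, 0.3371, 0.004], [0.51, 0.2607, 0.004], [0.4083, 0.2713, 0.004], [0.4185, 0.3484, 0.004]] [np.float64(0.0768), np.float64(0.1023), np.float64(0.0777), np.float64(0.1003)] [0.4637 0.3044 0.004 ]
stand long yaw -6.212512259781358
top 99 154 166 234 242
topface 54 159.0185185185185 237.7962962962963
grip top at .117 [0.46390198 0.30562091 0.117     ]
scene 224 369 385 225 245
[[ 36  37  36  38  35  35  36  32  26  24  30  27]
 [ 38  38  37  37  38  40  37  32  27  26  27  24]
 [ 37  37  38  39  40  78 148 188  27  28  28  26]
 [ 39  38  38  62 196 213 209 197 137  28  31  30]
 [ 37  38  37  89 160 214 211 199 205 127  27  29]
 [ 40  39  43  98 102 188 213 202 200 187  28  31]
 [ 39  39  67 101 105 116 197 181 110 100  26  29]
 [ 46  50 100 100 107 110 114 109 111  48  39  28]
 [ 48  60 100 101 111 115 111 111 101  38  39  32]
 [ 48  68  99 102 110 116 110 112  61  39  38  30]
 [ 32  34  67 103 111 113 109 103  48  47  41  39]
 [ 32  31  34  99 116 101  64  51  50  48  43  40]
 [ 55  34  32  44  61  36  51  52  52  46  29  41]]
scene topface [379.85 229.6 ] [0.46318799 0.30902574 0.117     ] tri [0.46302563 0.30724653 0.11531299]
```

```bash
cat >> h.py <<'E'
TC=np.array([.5838,-.0024]); TY=np.radians(96.26)
ex=np.array([np.cos(TY),np.sin(TY)]); ey=np.array([-np.sin(TY),np.cos(TY)])
def tray(P): d=np.asarray(P)[:2]-TC; return np.array([d@ex,d@ey])*1000
def world(tx,ty): return TC+(tx*ex+ty*ey)/1000
E
cat > chips.py <<'E'
from h import *
import sys
im,K,V=cam("top")
h=cv2.cvtColor(im,cv2.COLOR_RGB2HSV)
m=cv2.inRange(h,(15,20,110),(45,255,255)); 
# limit to inside tray
poly=np.array([proj(K,V,[*world(a,b),.03]) for a,b in [(148,83),(148,-83),(-148,-83),(-148,83)]]).astype(np.int32)
z=np.zeros_like(m); cv2.fillPoly(z,[poly],255); m&=z
n,l,s,c=cv2.connectedComponentsWithStats(m)
for i in range(1,n):
    if s[i,4]>6: print(c[i].round(1),s[i].tolist(),tray(onz(K,V,c[i],.036)).round(1))
crop(im,205,155,335,245,6,"pics/%s_t.png"%sys.argv[1])
im2,K2,V2=cam("scene"); crop(im2,190,135,335,250,5,"pics/%s_s.png"%sys.argv[1])
E
python3 chips.py c0
python3 - <<'E'
from h import *
o=bot.get_obs(); print((np.array([.4635,.306,.117])-o["ee_pos"])*1000,o["tcp_rot"])
E
```

```text
[243.8 183.9] [239, 179, 11, 10, 57] [ 71.2 -55.2]
[232.9 186.7] [228, 182, 10, 10, 57] [104.7 -50. ]
[240.6 202.5] [230, 197, 21, 12, 152] [86.3  0.1]
[247.6 219.2] [243, 215, 10, 9, 60] [70.2 51.8]
[235.5 220.5] [231, 216, 10, 10, 35] [106.3  52.2]
[ 242.85570172 -197.77861635 -114.21745891] [-1.79999920e+02  7.16235521e-03  6.63485735e+01]
```

View pics/c0_t.png

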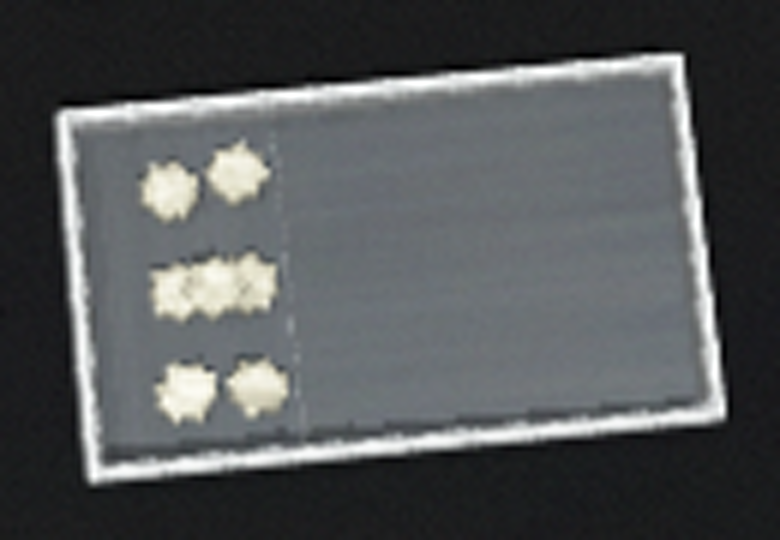

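The seven chips sit in three rows at tray y ≈ -52, 0 and +52, with x ≈ 71 and 105 and the stacked chip over the middle row. The crease is visible at crop (290,320). Moving above the rake.

{"fn": "send_rows", "kwargs": {"targets": [[0, 50, -40, -10, 6], [0, 100, -80, -20, 12], [0, 150, -120, -40, 17.4], [0, 200, -160, -60, 17.4], [0, 243, -198, -80, 17.4], [0, 243, -198, -80, 17.4], [0, 243, -198, -80, 17.4]], "squeeze": 60}}

```text
time: 1.32
ee_pos: [0.4638, 0.3054, 0.1511]
tcp_rot: [-180.0, 0.0, 83.7]
wrist_force: [-0.1, -0.2, -0.8]
opening: 0.0856
```

Run:
```python
from h import *
o=bot.get_obs(); print(o["ee_pos"],o["tcp_rot"])
im,K,V=cam("wrist"); cv2.imwrite("pics/w1.png",cv2.cvtColor(im,cv2.COLOR_RGB2BGR))
for z in (.117,): print(proj(K,V,[.4635,.306,z]))
```

```text
[0.46375796 0.30543921 0.15114954] [-1.79963892e+02  9.96719848e-03  8.36607752e+01]
[263.96720361 227.72479023]
```

View pics/w1.png

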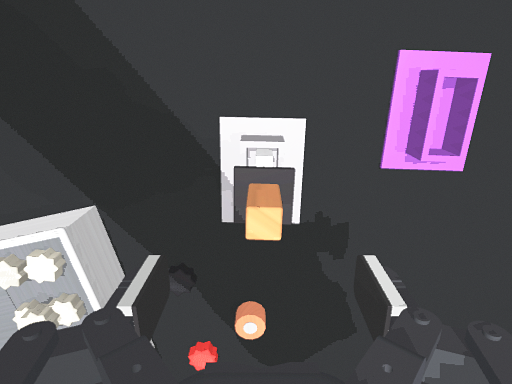

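The wrist view shows the grip top face centred at (264,227), against a predicted (264,228), squarely aligned between the fingers. Descending to grasp.

{"fn": "send_rows", "kwargs": {"targets": [[0, 0, 0.5, -30, 0], [0, 0, 0.5, -60, 0], [0, 0, 0.5, -76, 0], [0, 0, 0.5, -76, 0], [1, 0, 0.5, -76, 0], [1, 0, 0.5, -76, 0], [1, 0, 0.5, -76, 0], [1, 0, 0.5, -76, 0], [1, 0, 0.5, -76, 0]], "squeeze": 60}}

```text
time: 2.5
ee_pos: [0.4638, 0.3063, 0.0755]
tcp_rot: [180.0, -0.0, 83.7]
wrist_force: [1.6, 0.5, 1.2]
opening: 0.0211
```

{"fn": "send_rows", "kwargs": {"targets": [[1, 0, 0, 0, 0], [1, 0, 0, 0, 0], [1, 0, 0, 3, 0], [1, 0, 0, 3, 0], [1, 0, 0, 3, 0]]}}

```text
time: 3.12
ee_pos: [0.4634, 0.3062, 0.078]
tcp_rot: [-180.0, 0.0, 83.7]
wrist_force: [0.7, -0.1, -1.4]
opening: 0.0215
```

Run:
```python
from h import *
o=bot.get_obs(); print(o)
im,K,V=cam("wrist"); cv2.imwrite("pics/w2.png",cv2.cvtColor(im,cv2.COLOR_RGB2BGR))
im2,K2,V2=cam("scene"); crop(im2,330,190,470,300,5,"pics/s3.png")
```

```text
{'time': 3.125, 'q': array([ 3.34496000e+01,  5.53657394e+00, -6.27703427e+00,  7.82279645e+01,
        1.77885034e-03,  3.97034065e+01]), 'qd': array([-0.07769758,  0.09513526,  0.04963792, -0.06765126,  0.0165896 ,
       -0.02247861]), 'joint_efforts': array([-2.38363624e-03, -5.38766563e+01,  4.76610088e+01,  2.12594384e-02,
        2.47913798e-03,  1.65909705e-04]), 'ee_pos': array([0.46342324, 0.30615786, 0.07796246]), 'tcp_rot': array([-1.79966879e+02,  2.51886029e-02,  8.37462002e+01]), 'wrist_force': array([ 0.67519358, -0.12751535, -1.38285184]), 'torque': array([-0.00047545, -0.02544237, -0.01134706]), 'opening': 0.02150807713441062}
```

View pics/s3.png

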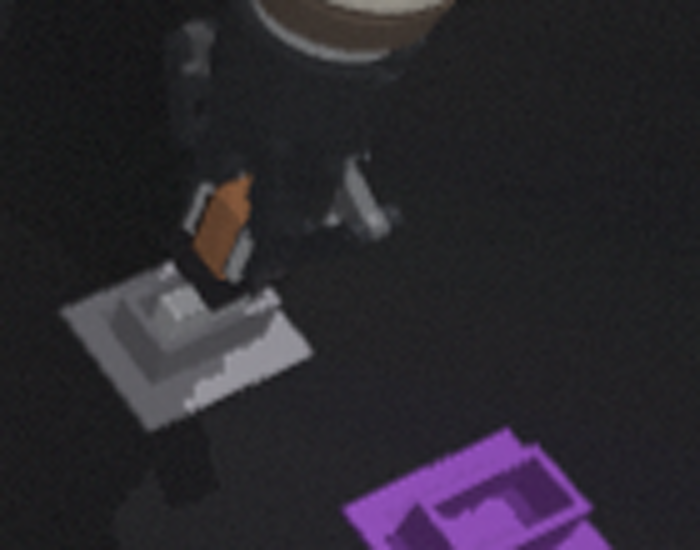

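The grip is held (opening 21.5 mm). Now lift clear, then compute the route.

{"fn": "send_rows", "kwargs": {"targets": [[1, 0, 0, 25, 0], [1, 0, 0, 50, 0], [1, 0, 0, 75, 0], [1, 0, 0, 80, 0], [1, 0, 0, 80, 0], [1, 0, 0, 80, 0]]}}

```text
time: 3.98
ee_pos: [0.4632, 0.306, 0.157]
tcp_rot: [-179.9, 0.1, 83.7]
wrist_force: [-0.1, -0.2, -1.8]
opening: 0.0213
```

Run:
```python
from h import *
f=[]
for i in range(4):
    bot.camera("top"); f.append(bot.get_obs()["wrist_force"])
print(np.round(f,2))
o=bot.get_obs(); p=o["ee_pos"]; print(p,o["tcp_rot"])
for t in [(132,-52),(132,52),(132,0)]: w=world(*t); print(t,w,(w-p[:2])*1000)
print("per 10mm -x",-10*ex)
im,K,V=cam("wrist"); cv2.imwrite("pics/w3.png",cv2.cvtColor(im,cv2.COLOR_RGB2BGR))
```

```text
[[ 0.4  -0.03 -2.19]
 [-0.37 -0.15 -1.49]
 [ 0.21  0.46 -1.56]
 [ 0.59  0.45 -2.32]]
[0.4634322  0.30617136 0.15762348] [-1.79956751e+02  3.52427144e-02  8.37497991e+01]
(132, -52) [0.62109661 0.13448303] [ 157.66441049 -171.68833882]
(132, 52) [0.51771673 0.12314283] [  54.28452898 -183.02853717]
(132, 0) [0.56940667 0.12881293] [ 105.97446974 -177.358438  ]
per 10mm -x [ 1.09040369 -9.94037322]
```

View pics/w3.png

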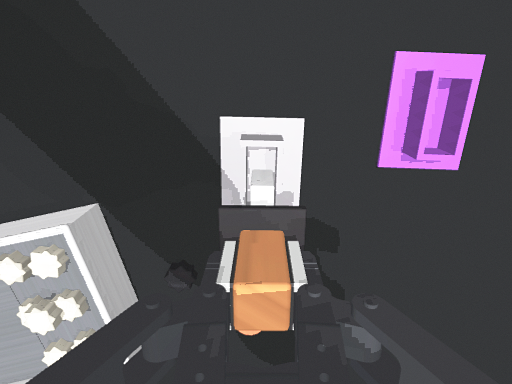

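{"fn": "send_rows", "kwargs": {"targets": [[1, 35, -38, 5, 4], [1, 70, -76, 5, 8], [1, 105, -114, 5, 12.5], [1, 140, -152, 5, 12.5], [1, 157.5, -171.5, 5, 12.5], [1, 157.5, -171.5, 0, 12.5], [1, 157.5, -171.5, 0, 12.5]]}}

```text
time: 5.1
ee_pos: [0.6205, 0.1351, 0.1575]
tcp_rot: [-179.9, -0.0, 96.3]
wrist_force: [-0.2, 0.9, -1.5]
opening: 0.0213
```

Run:
```python
from h import *
o=bot.get_obs(); p=o["ee_pos"]; print(p,o["tcp_rot"],tray(p),o["wrist_force"])
im2,K2,V2=cam("scene"); crop(im2,190,110,335,250,4,"pics/s4.png")
im,K,V=cam("top"); crop(im,205,155,335,245,6,"pics/t4.png")
```

```text
[0.62051366 0.13511039 0.15746652] [-1.79917196e+02 -6.42234043e-03  9.62509669e+01] [132.68718764 -51.48893526] [-0.24684091  0.93392216 -1.4524652 ]
```

View pics/s4.png

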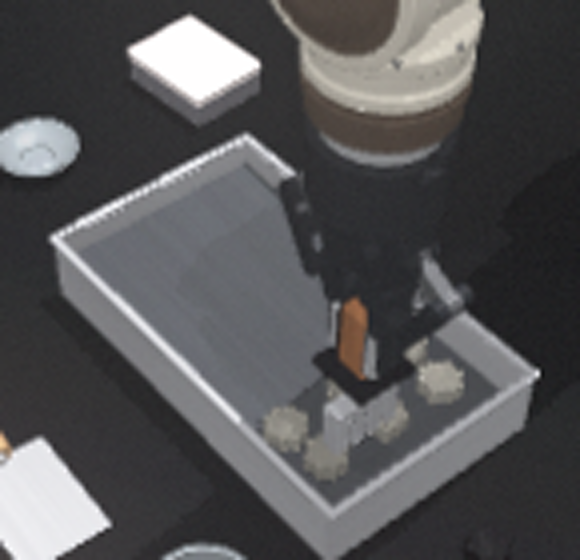

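View pics/t4.png

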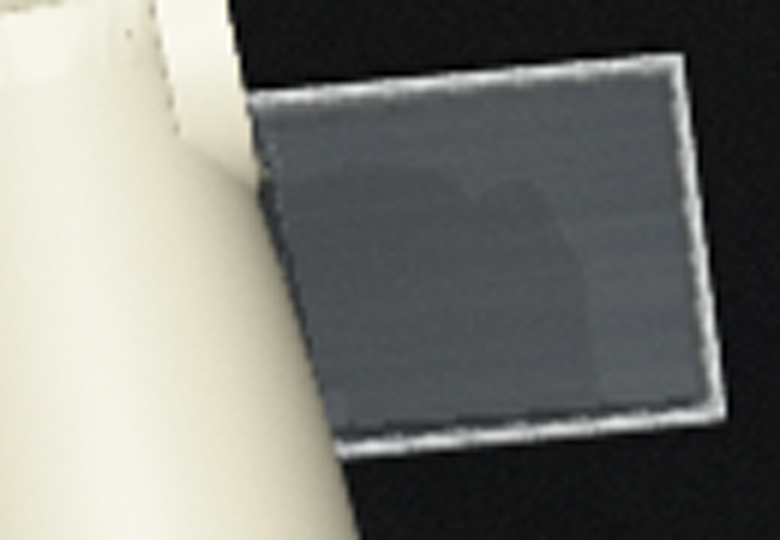

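The scene view shows the rake hovering with its teeth at crop (360,425), above the far row's heap end; the arm covers the heap in the top view. Lowering until it touches.

{"fn": "send_rows", "kwargs": {"targets": [[1, 0, 0, -25, 0], [1, 0, 0, -50, 0], [1, 0, 0, -59, 0], [1, 0, 0, -60, 0], [1, 0, 0, -61, 0], [1, 0, 0, -61, 0], [1, 0, 0, -61, 0]]}}

```text
time: 6.08
ee_pos: [0.6214, 0.1348, 0.0979]
tcp_rot: [180.0, -0.0, 96.2]
wrist_force: [0.9, -0.0, -1.7]
opening: 0.0211
```

```bash
cat > f.py <<'E'
from h import *
f=[]
import sys
for i in range(int(sys.argv[1]) if len(sys.argv)>1 else 4):
    f.append(bot.get_obs()["wrist_force"]); bot.camera("wrist")
o=bot.get_obs();f.append(o["wrist_force"]); f=np.array(f)
print("t",o["time"],"F",f.mean(0).round(2),"press",(f[:,2].mean()+1.85).round(2),"z",o["ee_pos"][2].round(5),"tray",tray(o["ee_pos"]).round(1))
E
python3 f.py
```

```text
t 6.275 F [ 0.28  0.39 -2.  ] press -0.15 z 0.09738 tray [132.3 -52.1]
```

{"fn": "send_rows", "kwargs": {"targets": [[1, 0, 0, -1, 0], [1, 0, 0, -2, 0], [1, 0, 0, -2, 0], [1, 0, 0, -2, 0]]}}

```text
time: 6.78
ee_pos: [0.6211, 0.1348, 0.0954]
tcp_rot: [180.0, 0.0, 96.2]
wrist_force: [0.3, -0.4, -0.7]
opening: 0.0212
```

```bash
python3 f.py
```

```text
t 6.975 F [-0.31 -0.23 -0.71] press 1.14 z 0.09534 tray [132.3 -52.1]
```

{"fn": "send_rows", "kwargs": {"targets": [[1, 0, 0, -1, 0], [1, 0, 0, -1, 0], [1, 0, 0, -1, 0]]}}

```text
time: 7.35
ee_pos: [0.6212, 0.1348, 0.0945]
tcp_rot: [180.0, -0.0, 96.2]
wrist_force: [-1.1, -0.3, 1.7]
opening: 0.0212
```

```bash
python3 f.py
```

```text
t 7.55 F [-1.13 -0.77  1.89] press 3.74 z 0.09439 tray [132.3 -52.1]
```

Contact came at the 24 mm plate height, and the spring rate checks out at 2.5 N/mm. The press is 3.7 N, so I'll start the far-row stroke on the level part.

{"fn": "send_rows", "kwargs": {"targets": [[1, 0.7, -6.2, 0, 0], [1, 1.4, -12.4, 0, 0], [1, 2.1, -18.6, 0, 0], [1, 2.7, -24.8, 0, 0], [1, 3.4, -31.0, 0, 0], [1, 4.1, -37.3, 0, 0], [1, 4.8, -43.5, 0, 0], [1, 5.5, -49.7, 0, 0], [1, 5.5, -49.7, 0, 0]]}}

```text
time: 8.68
ee_pos: [0.6268, 0.0842, 0.0943]
tcp_rot: [180.0, 0.1, 96.2]
wrist_force: [1.1, -1.5, 1.7]
opening: 0.0212
```

```bash
python3 f.py
python3 - <<'E'
from h import *
im2,K2,V2=cam("scene"); crop(im2,190,110,335,250,4,"pics/s5.png")
E
```

```text
t 8.875 F [ 0.53 -1.54  1.76] press 3.61 z 0.09427 tray [ 82.  -52.1]
```

View pics/s5.png

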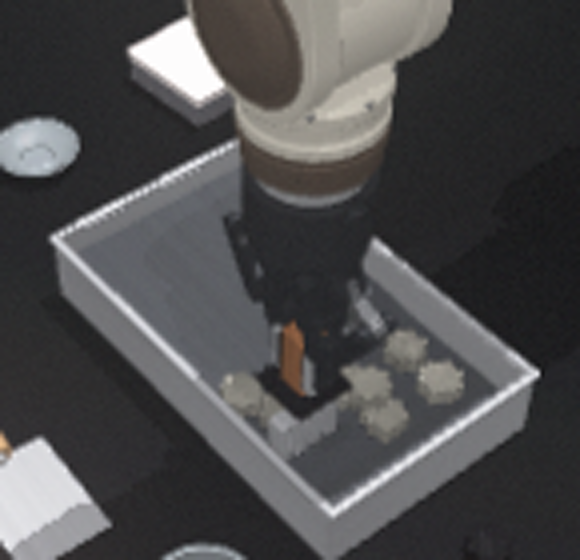

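{"fn": "send_rows", "kwargs": {"targets": [[1, 0.7, -6.2, 0, 0], [1, 1.4, -12.4, 0, 0], [1, 2.1, -18.6, 0, 0], [1, 2.7, -24.8, 0, 0], [1, 3.3, -29.8, 0, 0], [1, 3.8, -34.8, 0, 0], [1, 3.8, -34.8, 0, 0]]}}

```text
time: 9.8
ee_pos: [0.6306, 0.0497, 0.0944]
tcp_rot: [180.0, 0.0, 96.2]
wrist_force: [-1.1, 0.6, 4.3]
opening: 0.0212
```

```bash
python3 f.py
```

```text
t 10.0 F [-0.24 -0.14  3.65] press 5.5 z 0.09439 tray [ 46.9 -52.2]
```

The plate climbs, by about 0.75 mm over 10 mm. I'll follow it upwards.

{"fn": "send_rows", "kwargs": {"targets": [[1, 0.5, -5.0, 0.6, 0], [1, 1.1, -10, 1.1, 0], [1, 1.6, -15.0, 1.5, 0], [1, 2.2, -19.9, 1.9, 0], [1, 2.2, -19.9, 1.9, 0]]}}

```text
time: 10.62
ee_pos: [0.6327, 0.0297, 0.0962]
tcp_rot: [-180.0, 0.0, 96.2]
wrist_force: [-0.3, 0.3, 2.7]
opening: 0.0212
```

```bash
python3 f.py
```

```text
t 10.825 F [ 0.15 -0.79  2.78] press 4.63 z 0.09616 tray [ 26.7 -52.1]
```

{"fn": "send_rows", "kwargs": {"targets": [[1, 0.5, -5.0, 0.5, 0], [1, 1.1, -10, 0.9, 0], [1, 1.6, -15.0, 1.3, 0], [1, 2.2, -19.9, 1.7, 0], [1, 2.7, -24.9, 2.0, 0], [1, 3.3, -29.8, 2.4, 0], [1, 3.8, -34.8, 2.7, 0], [1, 4.4, -39.8, 3.1, 0], [1, 4.4, -39.8, 3.1, 0]]}}

```text
time: 11.95
ee_pos: [0.6371, -0.0101, 0.0993]
tcp_rot: [180.0, 0.0, 96.2]
wrist_force: [0.4, 0.3, 1.7]
opening: 0.0217
```

```bash
python3 f.py
python3 - <<'E'
from h import *
im2,K2,V2=cam("scene"); crop(im2,190,110,335,250,4,"pics/s6.png")
im,K,V=cam("top"); crop(im,205,155,335,245,6,"pics/t6.png")
E
```

```text
t 12.15 F [ 0.25 -0.96  1.72] press 3.57 z 0.09933 tray [-13.3 -52.2]
```

View pics/s6.png

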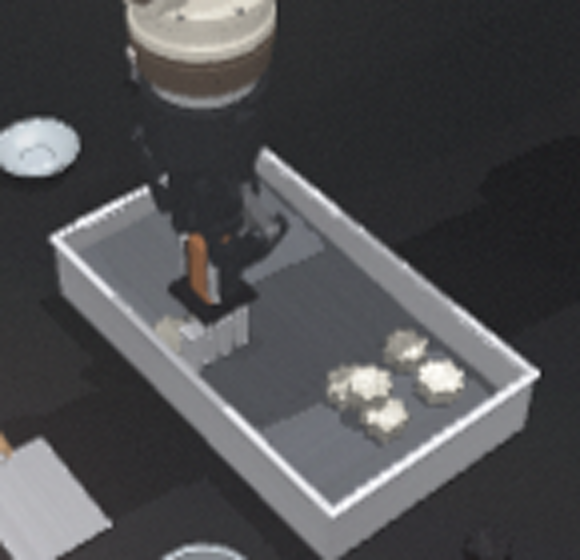

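View pics/t6.png

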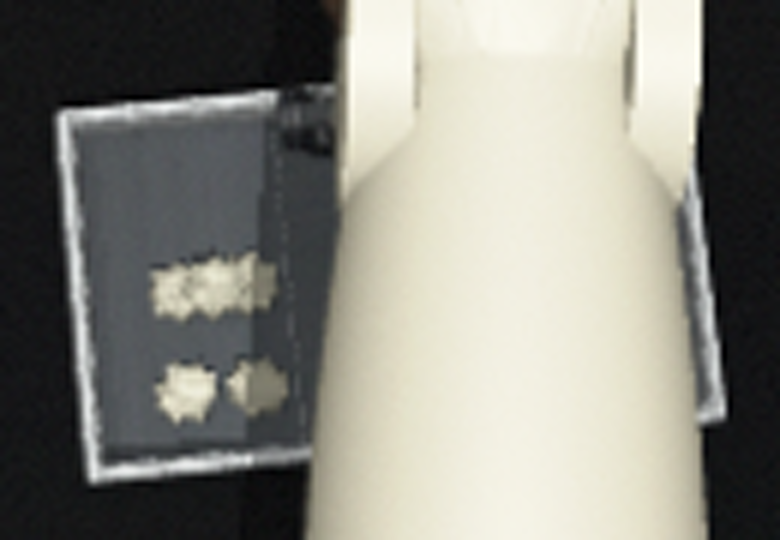

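{"fn": "send_rows", "kwargs": {"targets": [[1, 0.5, -5.0, 0.4, 0], [1, 1.1, -10, 0.7, 0], [1, 1.6, -15.0, 1.1, 0], [1, 2.2, -19.9, 1.4, 0], [1, 2.7, -24.9, 1.8, 0], [1, 3.3, -29.8, 2.1, 0], [1, 3.3, -29.8, 2.1, 0]]}}

```text
time: 13.12
ee_pos: [0.6404, -0.0399, 0.1014]
tcp_rot: [180.0, 0.0, 96.2]
wrist_force: [0.6, -1.2, 2.7]
opening: 0.0213
```

```bash
python3 f.py 3
```

```text
t 13.275 F [ 0.15 -1.26  1.85] press 3.7 z 0.10145 tray [-43.3 -52.2]
```

{"fn": "send_rows", "kwargs": {"targets": [[1, 0.5, -5.0, 0.4, 0], [1, 1.1, -10, 0.7, 0], [1, 1.6, -15.0, 1.1, 0], [1, 2.2, -19.9, 1.4, 0], [1, 2.7, -24.9, 1.8, 0], [1, 3.3, -29.8, 2.1, 0], [1, 3.5, -31.8, 2.2, 0], [1, 3.5, -31.8, 2.2, 0]]}}

```text
time: 14.28
ee_pos: [0.6439, -0.0714, 0.1036]
tcp_rot: [180.0, 0.0, 96.2]
wrist_force: [-0.8, 1.1, 1.7]
opening: 0.021
```

```bash
python3 f.py 4
python3 - <<'E'
from h import *
im2,K2,V2=cam("scene"); crop(im2,190,110,335,250,4,"pics/s7.png")
E
```

```text
t 14.475 F [0.13 0.16 2.12] press 3.97 z 0.10363 tray [-75.  -52.2]
```

View pics/s7.png

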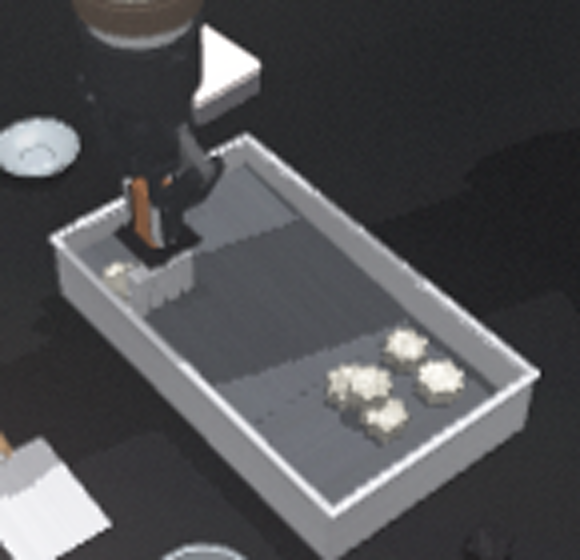

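{"fn": "send_rows", "kwargs": {"targets": [[1, -0.4, 4, 0, 0], [1, -0.4, 4, 20, 0], [1, -0.4, 4, 46, 0], [1, -32, 52, 46, 0], [1, -63, 100, 46, 0], [1, -95, 148, 46, 0], [1, -126, 194.4, 46, 0], [1, -126, 194.4, 46, 0], [1, -126, 194.4, 46, 0]]}}

```text
time: 15.65
ee_pos: [0.5177, 0.1235, 0.1493]
tcp_rot: [-180.0, 0.0, 96.3]
wrist_force: [0.7, -0.4, -1.5]
opening: 0.0216
```

```bash
python3 f.py 1
python3 - <<'E'
from h import *
im2,K2,V2=cam("scene"); crop(im2,190,110,335,250,4,"pics/s8.png")
im,K,V=cam("top"); crop(im,205,155,335,245,6,"pics/t8.png")
E
```

```text
t 15.7 F [ 0.82 -0.69 -1.68] press 0.17 z 0.14927 tray [131.8  51.7]
```

View pics/s8.png

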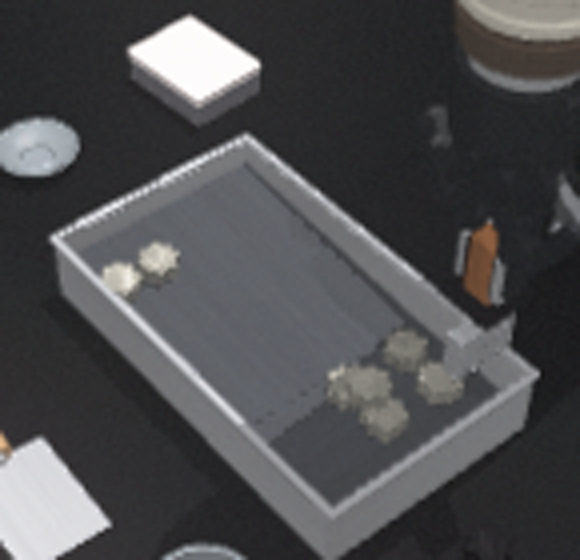

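View pics/t8.png

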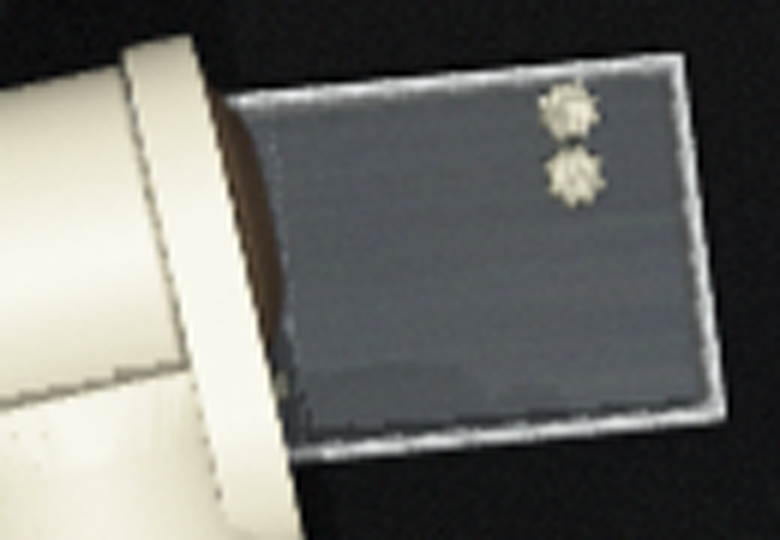

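The top view shows two chips lying flat side by side in the empty third, at crop (568,110) and (575,176). Next is the near row.

{"fn": "send_rows", "kwargs": {"targets": [[1, 0, 0, -25, 0], [1, 0, 0, -45, 0], [1, 0, 0, -52, 0], [1, 0, 0, -54, 0], [1, 0, 0, -54.7, 0], [1, 0, 0, -54.7, 0], [1, 0, 0, -54.7, 0]]}}

```text
time: 16.68
ee_pos: [0.5182, 0.1235, 0.0954]
tcp_rot: [179.9, -0.0, 96.3]
wrist_force: [0.1, 1.1, -0.7]
opening: 0.0214
```

```bash
python3 f.py 3
```

```text
t 16.825 F [ 0.51  0.41 -0.63] press 1.22 z 0.09524 tray [132.3  51.6]
```

{"fn": "send_rows", "kwargs": {"targets": [[1, 0, 0, -0.9, 0], [1, 0.7, -6.2, -0.9, 0], [1, 1.4, -12.4, -0.9, 0], [1, 2.1, -18.6, -0.9, 0], [1, 2.7, -24.8, -0.9, 0], [1, 3.4, -31.0, -0.9, 0], [1, 4.1, -37.3, -0.9, 0], [1, 4.8, -43.5, -0.9, 0], [1, 5.5, -49.7, -0.9, 0], [1, 5.5, -49.7, -0.9, 0]]}}

```text
time: 18.08
ee_pos: [0.5235, 0.0729, 0.094]
tcp_rot: [180.0, 0.1, 96.2]
wrist_force: [0.1, -1.2, 2.8]
opening: 0.0217
```

```bash
python3 f.py 3
```

```text
t 18.225 F [ 0.36 -2.09  2.79] press 4.64 z 0.09399 tray [81.7 51.8]
```

{"fn": "send_rows", "kwargs": {"targets": [[1, 0.7, -6.2, 0, 0], [1, 1.4, -12.4, 0, 0], [1, 2.1, -18.6, 0, 0], [1, 2.7, -24.8, 0, 0], [1, 3.3, -29.8, 0.35, 0], [1, 3.8, -34.8, 0.7, 0], [1, 4.4, -39.8, 1.05, 0], [1, 4.9, -44.7, 1.4, 0], [1, 5.5, -49.7, 1.75, 0], [1, 5.5, -49.7, 1.75, 0]]}}

```text
time: 19.48
ee_pos: [0.529, 0.0234, 0.0958]
tcp_rot: [180.0, 0.0, 96.2]
wrist_force: [-0.4, -0.2, 1.7]
opening: 0.0214
```

```bash
python3 f.py 3;python3 - <<'E'
from h import *
im2,K2,V2=cam("scene"); crop(im2,190,110,335,250,4,"pics/s9.png")
E
```

```text
t 19.625 F [ 0.26 -1.35  2.2 ] press 4.05 z 0.09577 tray [31.8 51.7]
```

View pics/s9.png

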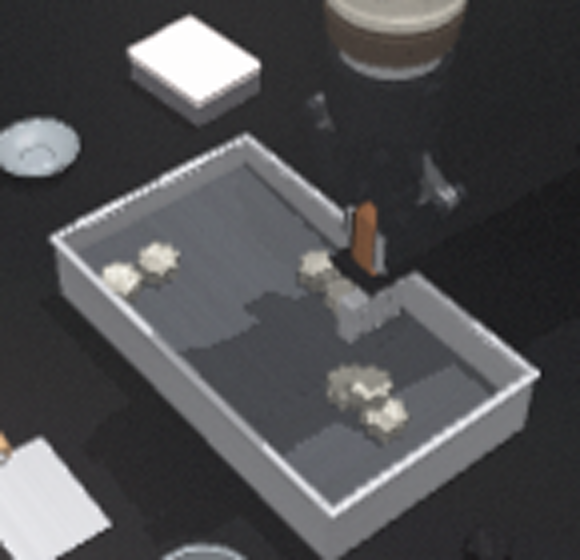

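The near row's two chips are now in the middle third, in scene crop (318,268) and (342,295). Next I'll sweep the stacked chip forward off the middle pair with the teeth just above the lower chips.

{"fn": "send_rows", "kwargs": {"targets": [[1, -0.4, 4, 2, 0], [1, -0.4, 4, 30, 0], [1, -0.4, 4, 54, 0], [1, 21, 47, 54, 0], [1, 42, 91.4, 54, 0], [1, 42, 91.4, 54, 0], [1, 42, 91.4, 30, 0], [1, 42, 91.4, 18, 0], [1, 42, 91.4, 18, 0]]}}

```text
time: 20.8
ee_pos: [0.57, 0.1149, 0.1127]
tcp_rot: [-179.9, 0.0, 96.2]
wrist_force: [0.1, -0.3, -1.3]
opening: 0.0211
```

```bash
python3 f.py 2;python3 - <<'E'
from h import *
im2,K2,V2=cam("scene"); crop(im2,240,160,335,230,8,"pics/s10.png")
E
```

```text
t 20.9 F [-0.68 -0.79 -1.12] press 0.73 z 0.11433 tray [118.2   0. ]
```

View pics/s10.png

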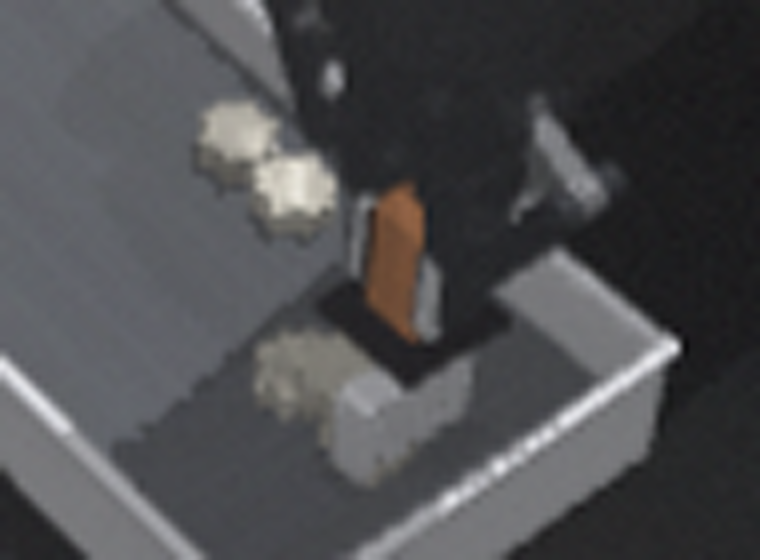

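{"fn": "send_rows", "kwargs": {"targets": [[1, 0.5, -5, 0, 0], [1, 1.1, -10, 0, 0], [1, 1.6, -15, 0, 0], [1, 2.2, -19.9, 0, 0], [1, 2.7, -24.9, 0, 0], [1, 3.3, -29.8, 0, 0], [1, 3.8, -34.8, 0, 0], [1, 4.4, -39.8, 0, 0], [1, 4.4, -39.8, 0, 0]]}}

```text
time: 22.08
ee_pos: [0.5753, 0.0752, 0.1137]
tcp_rot: [-180.0, 0.0, 96.2]
wrist_force: [0.2, -0.4, -1.4]
opening: 0.0209
```

```bash
python3 f.py 2;python3 - <<'E'
from h import *
im2,K2,V2=cam("scene"); crop(im2,240,160,335,230,8,"pics/s11.png")
E
```

```text
t 22.175 F [-0.06  0.   -1.72] press 0.13 z 0.11371 tray [78.4  0. ]
```

View pics/s11.png

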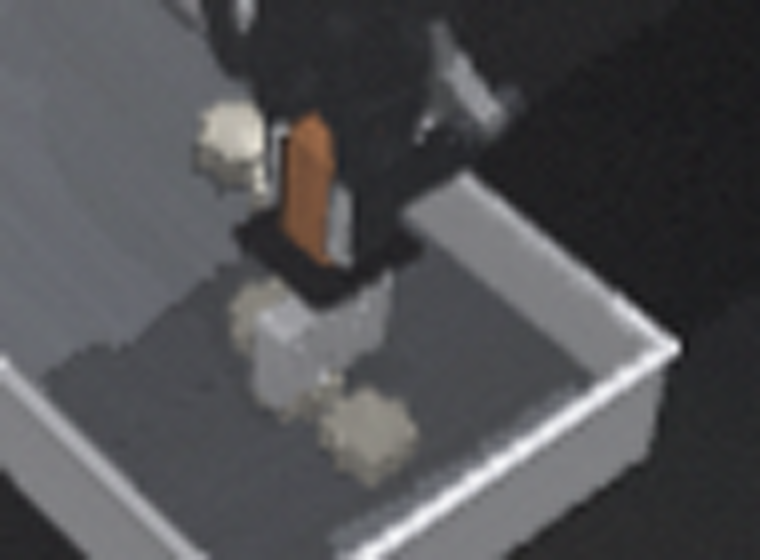

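{"fn": "send_rows", "kwargs": {"targets": [[1, 0.7, -6, 0, 0], [1, 1.3, -12, 0, 0], [1, 2.0, -18, 0, 0], [1, 2.6, -24, 0, 0], [1, 3.3, -30, 0, 0], [1, 3.7, -34, 0, 0], [1, 3.7, -34, 0, 0]]}}

```text
time: 23.1
ee_pos: [0.579, 0.0413, 0.1137]
tcp_rot: [-180.0, 0.0, 96.2]
wrist_force: [-0.1, 0.3, -1.1]
opening: 0.0209
```

```bash
python3 f.py 2;python3 - <<'E'
from h import *
im2,K2,V2=cam("scene"); crop(im2,240,160,335,230,8,"pics/s12.png")
E
```

```text
t 23.2 F [ 0.03  0.66 -1.26] press 0.59 z 0.11371 tray [44.3  0. ]
```

View pics/s12.png

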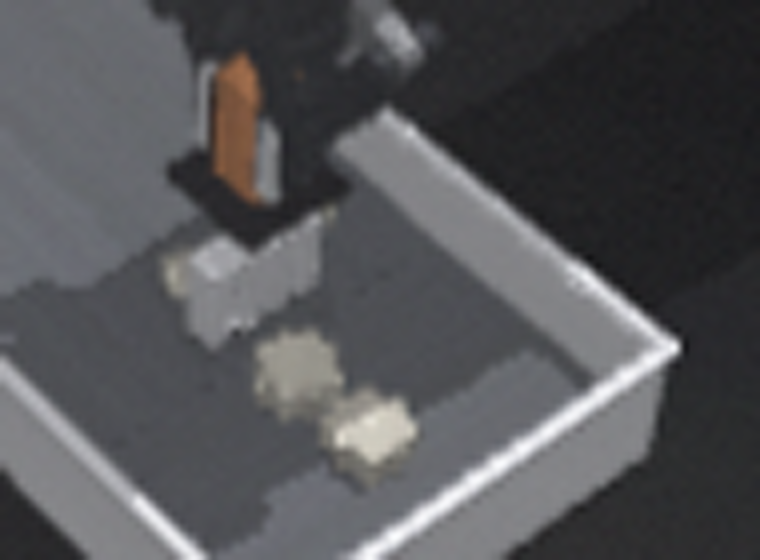

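{"fn": "send_rows", "kwargs": {"targets": [[1, 0, 0, 25, 0], [1, 0, 0, 45, 0], [1, -50, 40, 50, 0], [1, -80, 90, 50, 0], [1, -110, 140, 50, 0], [1, -110, 160, 50, 0], [1, -110, 160, 50, 0]]}}

```text
time: 24.12
ee_pos: [0.469, 0.2027, 0.1637]
tcp_rot: [180.0, 0.0, 96.4]
wrist_force: [0.5, 0.8, -2.7]
opening: 0.0213
```

```bash
python3 chips.py c13
```

```text
[299.3 173.3] [295, 169, 10, 10, 70] [-99.6 -72. ]
[300.4 184. ] [296, 179, 10, 11, 72] [-99.1 -39. ]
[259.4 199.9] [255, 195, 10, 10, 70] [29.4 -2.5]
[245.9 201.6] [242, 197, 9, 10, 71] [70.  -1.1]
[234.5 203.3] [230, 199, 10, 10, 72] [104.7   0.6]
[273.5 216.4] [264, 211, 20, 11, 142] [-7.8 50.8]
```

View pics/c13_t.png

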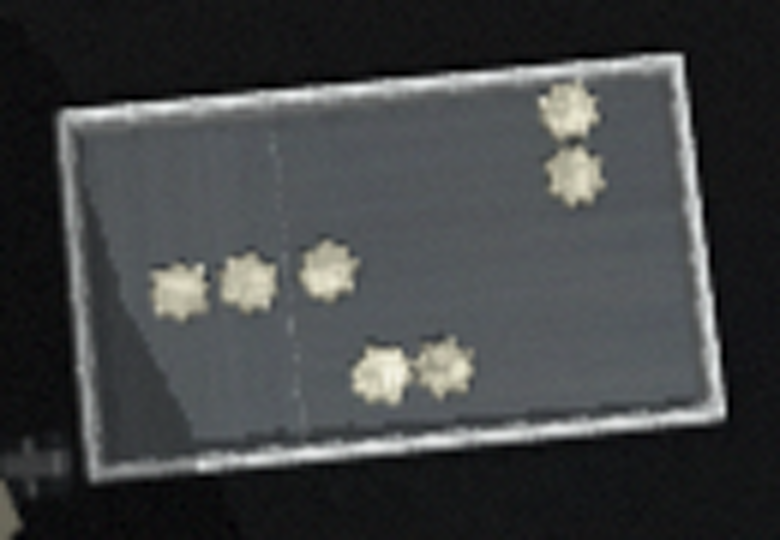

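View pics/c13_s.png

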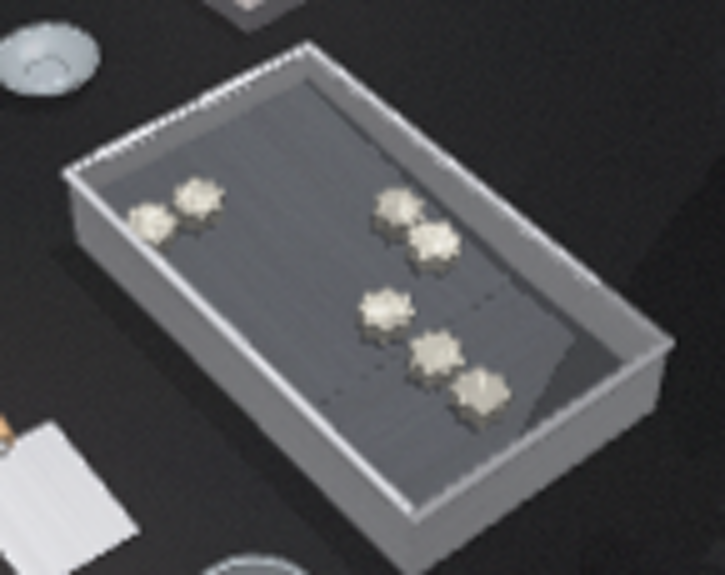

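The spread is good. The heaped third has chips at tray x ≈ 105 and 70, the middle third has three at ≈ 29, 6 and -20, and the empty third has two at ≈ -99. All look flat and separate in both views. Returning the rake now.

{"fn": "send_rows", "kwargs": {"targets": [[1, -2, 35, 0, -5], [1, -4, 70, 0, -10], [1, -5.5, 103.5, 0, -12.7], [1, -5.5, 103.5, -6, -12.7], [1, -5.5, 103.5, -6, -12.7], [1, -5.5, 103.5, -6, -12.7]]}}

```text
time: 24.98
ee_pos: [0.4638, 0.3039, 0.1578]
tcp_rot: [-180.0, 0.0, 83.5]
wrist_force: [-0.1, -0.8, -2.1]
opening: 0.0212
```

Run:
```python
from h import *
o=bot.get_obs(); print(o["ee_pos"],o["tcp_rot"],o["time"])
im,K,V=cam("wrist"); cv2.imwrite("pics/w4.png",cv2.cvtColor(im,cv2.COLOR_RGB2BGR))
im2,K2,V2=cam("scene"); crop(im2,330,180,450,290,5,"pics/s14.png")
```

```text
[0.46384769 0.3039041  0.15778009] [-1.79996662e+02  1.72346198e-02  8.34741825e+01] 24.975
```

View pics/w4.png

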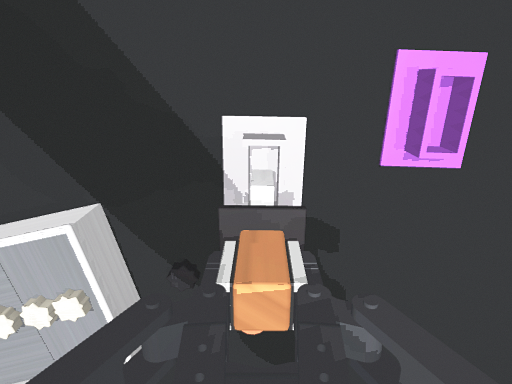

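View pics/s14.png

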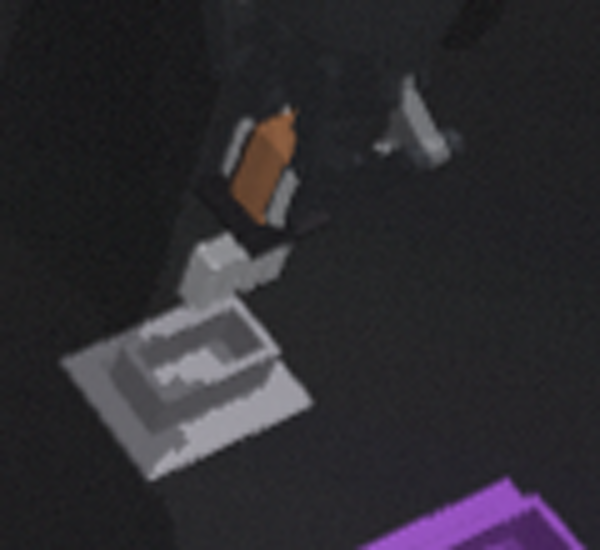

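In the wrist view the rake sits in the fingers exactly as before, and the stand appears at (264,160), about 2 px off. I'll correct +2 mm in y and lower it.

{"fn": "send_rows", "kwargs": {"targets": [[1, -0.4, 2, 0, 0.2], [1, -0.4, 2, -20, 0.2], [1, -0.4, 2, -40, 0.2], [1, -0.4, 2, -60, 0.2], [1, -0.4, 2, -75, 0.2], [1, -0.4, 2, -80, 0.2], [1, -0.4, 2, -81.5, 0.2], [1, -0.4, 2, -81.5, 0.2], [1, -0.4, 2, -81.5, 0.2]]}}

```text
time: 26.2
ee_pos: [0.4633, 0.3073, 0.0768]
tcp_rot: [180.0, -0.0, 83.7]
wrist_force: [-0.1, -0.9, -1.6]
opening: 0.0213
```

```bash
python3 f.py 3
```

```text
t 26.35 F [-0.45 -0.37 -1.5 ] press 0.35 z 0.07655 tray [320.9  86.1]
```

Just above the floor. I'll lower 1 mm more to rest it, then open.

{"fn": "send_rows", "kwargs": {"targets": [[1, 0, 0, -0.9, 0], [1, 0, 0, -0.9, 0], [1, 0, 0, -0.9, 0]]}}

```text
time: 26.72
ee_pos: [0.4632, 0.3072, 0.0756]
tcp_rot: [180.0, -0.0, 83.7]
wrist_force: [0.4, 0.3, 1.4]
opening: 0.0209
```

```bash
python3 f.py 3
```

```text
t 26.875 F [0.45 0.25 1.31] press 3.16 z 0.07553 tray [320.9  86.1]
```

{"fn": "send_rows", "kwargs": {"targets": [[0.6, 0, 0, 0, 0], [0.4, 0, 0, 0, 0], [0, 0, 0, 0, 0], [0, 0, 0, 0, 0], [0, 0, 0, 0, 0], [0, 0, 0, 0, 0]]}}

```text
time: 27.62
ee_pos: [0.4631, 0.3071, 0.0753]
tcp_rot: [180.0, -0.0, 83.7]
wrist_force: [0.7, -0.8, 0.4]
opening: 0.0853
```

{"fn": "send_rows", "kwargs": {"targets": [[0, 0, 0, 20, 0], [0, 0, 0, 45, 0], [0, 0, 0, 80, 0], [0, 0, 0, 110, 0], [0, -50, 50, 120, 0], [0, -100, 80, 120, 0], [0, -100, 80, 120, 0]]}}

```text
time: 28.5
ee_pos: [0.3605, 0.3889, 0.1958]
tcp_rot: [-180.0, -0.0, 84.0]
wrist_force: [0.4, -0.1, -0.4]
opening: 0.0853
```

```bash
python3 f.py 1; python3 chips.py c15
python3 - <<'E'
from h import *
im2,K2,V2=cam("scene"); crop(im2,330,190,450,300,5,"pics/s15.png")
im,K,V=cam("top"); cv2.imwrite("pics/t15.png",cv2.cvtColor(im,cv2.COLOR_RGB2BGR))
E
```

```text
t 28.55 F [ 0.39 -0.03 -0.61] press 1.24 z 0.19567 tray [412.6 178.4]
[299.3 173.3] [295, 169, 10, 10, 69] [-99.5 -71.9]
[300.4 184. ] [296, 179, 10, 11, 72] [-99.1 -39. ]
[259.3 199.7] [255, 195, 10, 10, 72] [29.4 -3. ]
[246.  201.6] [242, 197, 9, 10, 72] [69.8 -1.2]
[234.5 203.2] [230, 199, 10, 10, 74] [104.6   0.4]
[273.6 216.5] [264, 212, 20, 11, 143] [-8.2 51.1]
```

View pics/s15.png

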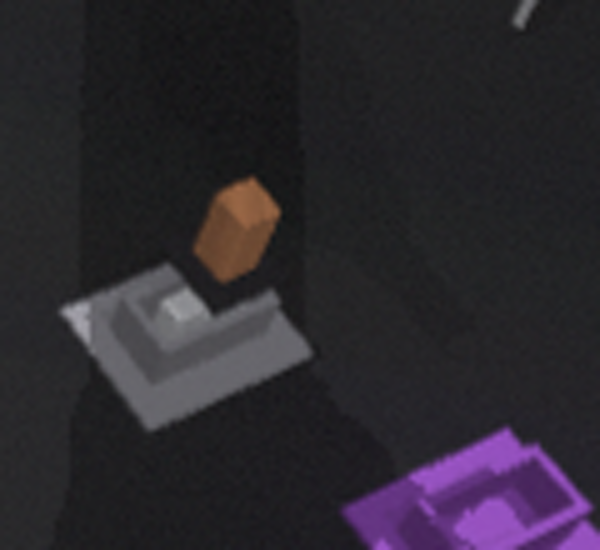

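View pics/t15.png

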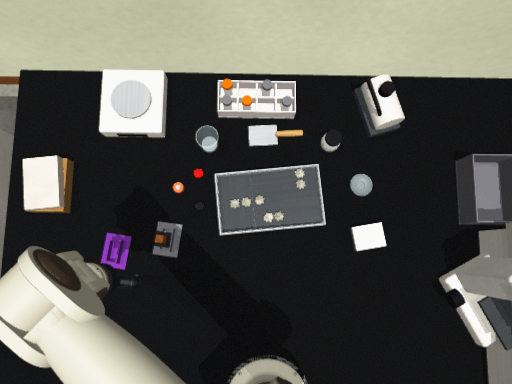

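View pics/c15_s.png

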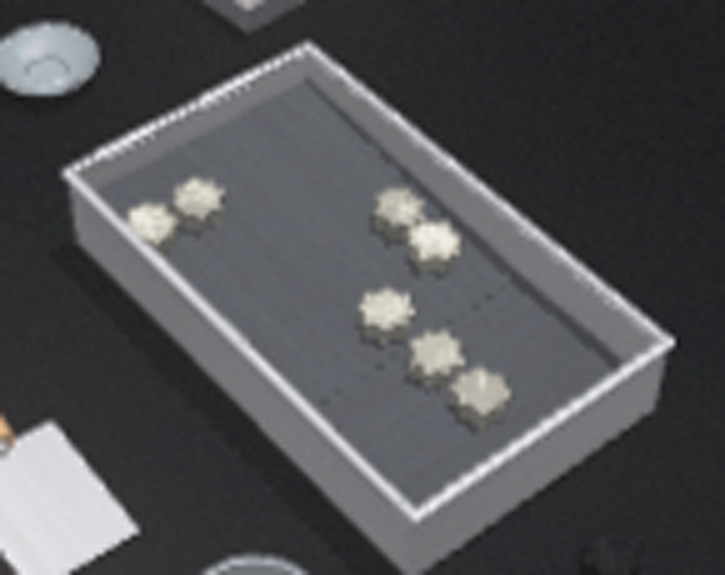

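The rake stands upright in its grey stand, looking as it did at the start. Seven chips are spread flat and the bystanders haven't moved. Handing in.

```bash
python3 -c "
from workcell import bot
print(bot.job_done())"
```

```text
the job is handed in; nothing more can be done
None
```

The chips are spread, the rake is back upright in its grey stand, and I handed the job in at about 28.7 s of the 72 s allowed.

**What I did:** I raked the far row from the heaped end through the middle into the empty third, with the teeth pressed on the plate the whole way. The plate climbs from the crease by about 0.07 mm per mm, roughly 14 mm at the far end. I then raked the near row into the middle third. Last, I pushed the stacked chip forward off the middle pair with the teeth held just above the lower chips.

**Press force:** readings at the stops along both strokes were 3.4 to 5.5 N. I did not sample between stops.

**Last checks:**
- **Chips:** two in the heaped third (tray x about 105 and 70), three in the middle (about 29, 6 and -20) and two in the empty third (about -99). All look flat, with none on another. The two near-row chips in the middle touch side by side, so I located them as one patch and estimated their two positions from it.
- **Rake and surroundings:** the rake looks just as it did at the start, and the other things on the bench look unmoved.

No check failed or disagreed.

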